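# Clamp the mirror and record the gauge reading

## Robot

A 6-joint arm with a two-finger parallel gripper is mounted at the origin on the work surface. World frame = base frame: x ahead of the robot, y to its left, z up, the work surface at z = 0. Lengths are in m, angles in rad, forces in N, time in s.
With the tool pointing down it reaches from about 0.425 to 0.95 m from the base axis. Payload 3.5 kg.
Tool frame: the origin (TCP) lies midway between the tips of the shut fingers; the grasp point (between the pads) lies 19 mm behind it; z points along the fingers, y is the line along which they close (so a half turn about z gives the same grasp; the last joint's range is limited). The gripper opens to 85 mm and grips with 20 to 120 N. Pads are 22 mm wide; open, the fingers measure 114 mm over their backs; the gripper's body (76 mm by 85 mm) begins 54 mm behind the grasp point. The pads swing forward as they close: fully open they stand 13 mm farther back than shut.
Start: joints at [-1.452, 0.286, 1.577, -0, 1.279, -0.15], TCP at [0.179, -0.651, 0.231] pointing down, gripper open.
Joint ranges: [-2.77, 2.77], [-0.9, 2.22], [0.21, 2.48], [-1.53, 4.67], [0.24, 2.81], [-2.84, 2.84]. Speed limits (rad/s): [2.79, 2.79, 3.14, 3.14, 3.14, 3.14].

## Interface

Orientations are given as a unit quaternion [x, y, z, w].
In Python, from plant import ctrl gives the robot as it stands. The module is installed in compiled form; this text tells all that it offers.
- The arm moves only by the shell command python3 -m inch 'ROWS' [FORCE]. ROWS is JSON, a list of rows, each a list of 5 numbers: the closure, from 0 (fully open) to 1 (shut), then the shift along the tool's x, y, z in m, then the turn about the tool's z in degrees. A call has 1 to 5 rows; each row is the pose to reach, as a shift and turn from the pose commanded when the call began, along the tool's axes at that moment; what a row does not reach only later rows make up. A row lasts 1/12 s, in which the tool goes at most 41.7 mm and 7.16 degrees, less where a joint would pass 70% of its speed; a pose out of reach is approached as far as the arm can. A call with a gripper value outside its range is refused whole. The fingers move at their own pace and stop on an object; FORCE is the grip in N (left out, the last holds). Time passes only in rows, so rows that repeat a pose let the fingers close. It gives the time, the measured TCP pose, the force, the opening and the grip force at its end, in the units of the state.
- ctrl.get_state(): the state, without advancing time (a new reading comes with each control period).
- ctrl.read_camera(name): name is "scene" or "top" or "wrist"; returns a dict with "pixels" (480x640x3 uint8, red, green, blue), "depth" (480x640 float32, m along the optical axis (not along the pixel's ray), 0 where there is no reading), "fx", "fy", "cx", "cy" (pixels), "xyz" and "rotation" of the camera in the world; the wrist camera has in their place "mount" (4x4, takes a point from camera to tool coordinates, whose origin is the TCP and whose axes are the flange's). Camera axes: x right, y down, z forward; pixel columns grow to the right and rows downward; lengths in m; the calibration is good to about 2 mm. A picture is of the moment at which its call begins: read the wrist's pose just before it.
- ctrl.sign_off(): hands the job in; it is judged then, once.
Trained networks look in a picture, given as the dict that the camera call returned (one of the last four; its "shot" number tells which), for a name from the list of things; names that differ only in an ending like _2 or _b are one class to them, and where a whole thing is asked for, a point or a joint stands for the part that bears it (a point fixed in the world has none). Each returns a list of dicts, best first, with "score" (0 to 1); they miss things now and then, are a little off and sometimes report something else, mostly with a low value. They report only what shows in the picture. A call takes as long as a camera call. They do not tell look-alikes from the thing itself.
- ctrl.spot_in(query, picture): "at" ([column, row] in pixels, amid what is visible of it).
- ctrl.tip_of(query, picture): "at" ([column, row] in pixels: a listed point, or the origin of a listed thing).
The state is a dict: "time": time; "qpos": joint angles; "dq": joint speeds; "joint_efforts": joint torques, N m; "eef_pos": TCP position; "tcp_rot": TCP orientation; "contact_force": force on the tool from outside, world axes, zero at the start; "wrist_torque": the same for the moment, N m; "opening": opening from 0.0 (shut) to 1.0 (fully open); "finger_force": force on a finger pad.
Only numpy, scipy, OpenCV 4.12 (cv2) and the standard library are available. Lean on these libraries where they do the work, as an engineer would, in place of code of your own. Each camera call takes 0.05 s, during which the arm holds its last target. There are 200 camera calls.

## Task

The dark mirror disc on the round fixture has to be clamped before it is measured: with the closed fingertips push down the blue push clamp, then the yellow one, then the red one, each fully home, and after that press the green button on the console all the way down and let it come back up. Keep to that order, leave the grey button alone and do not touch the mirror. Nothing is to be picked up or moved: the mirror, the wrench, the handle and the jar stay where they are.

Things in the scene. Friction and masses are not known exactly. Their poses are not given: they have to be found in the camera images.
- blue_clamp (a joint): how far the blue push clamp is pushed down, m: 0 fully up, 0.012 fully home against its stop (starts between 0 and 0.003). It slides straight down with a steady friction of 4 to 5 N (a push of 8 to 15 N drives it home), has no spring and stays where it is left.
- blue_top (a point): centre of the flat top of the blue clamp's round cap, 32 mm across and 16 mm thick; it moves with the clamp. An aluminium collar 36 mm across sits below the cap. 113 mm above the table when fully up, 101 mm fully home. The clamps stand evenly spaced, 64 mm from the mirror's axis; which colour stands where varies.
- yellow_clamp (a joint): how far the yellow push clamp is pushed down, m: 0 fully up, 0.012 fully home against its stop (starts between 0 and 0.003). It slides straight down with a steady friction of 4 to 5 N (a push of 8 to 15 N drives it home), has no spring and stays where it is left.
- yellow_top (a point): centre of the flat top of the yellow clamp's round cap, 32 mm across and 16 mm thick; it moves with the clamp. An aluminium collar 36 mm across sits below the cap. 113 mm above the table when fully up, 101 mm fully home. The clamps stand evenly spaced, 64 mm from the mirror's axis; which colour stands where varies.
- red_clamp (a joint): how far the red push clamp is pushed down, m: 0 fully up, 0.012 fully home against its stop (starts between 0 and 0.003). It slides straight down with a steady friction of 4 to 5 N (a push of 8 to 15 N drives it home), has no spring and stays where it is left.
- red_top (a point): centre of the flat top of the red clamp's round cap, 32 mm across and 16 mm thick; it moves with the clamp. An aluminium collar 36 mm across sits below the cap. 113 mm above the table when fully up, 101 mm fully home. The clamps stand evenly spaced, 64 mm from the mirror's axis; which colour stands where varies.
- record (a joint): travel of the green button, m: 0 up, 0.006 fully down; a spring brings it back up, full travel takes 5 N
- record_top (a point): centre of the top of the green round button (28 mm across, on a black housing) on the console, facing straight up, 67 mm above the table when up; moves down with the button
- cancel (a joint): travel of the grey button, m: 0 up, 0.006 fully down; same kind as the green one
- cancel_top (a point): centre of the top of the grey round button on the console, 70 mm from the green one and as high; which of them is left or right varies
- console: white gauge console fixed to the table, 120 x 150 x 45 mm with a flat display on the half away from the robot and the two buttons on the near half; origin at the centre of its underside, x to the display side, z up
- fixture: pale round metal fixture plate fixed to the table, 200 mm across, 20 mm thick, with a central pedestal for the mirror and the three push clamps; origin at the centre of its underside, z up
- seat (a point): centre of the pedestal's top, 62 mm above the table, on the fixture's axis; the mirror's underside rests here
- mirror: near-black round mirror disc, loose, 100 mm across, 8 mm thick, lying on the pedestal; its top is 70 mm above the table; origin at the centre of its underside
- wrench: steel open-ended wrench lying loose on the table, 140 mm long; origin under the middle, x along it
- handle: loose aluminium knurled handle standing on end, 31 mm across, 60 mm tall; origin at the centre of its underside
- jar: loose small jar with a black cap, 48 mm across, 55 mm tall; origin at the centre of its underside
Things that resemble listed ones, but are neither listed nor needed, are in the scene too. Leave any purple look-alike of the mirror alone. Several things look just like the fixture: the one meant starts farthest to the robot's left.

How it is judged:
On the way, in this order (a step that is already met when the one before it is completed fails the run):
1. the blue clamp is fully home (value of joint blue_clamp above 0.01 m), for 0.2 s.
2. then the yellow clamp is fully home (value of joint yellow_clamp above 0.01 m), for 0.2 s.
3. then the red clamp is fully home (value of joint red_clamp above 0.01 m), for 0.2 s.
4. then the green button is pressed down (value of joint record above 0.004 m), for 0.05 s.
At the end, for the whole second after the job is handed in: All three clamps at least 10 of their 12 mm down, both buttons up again (within 1.5 mm), the mirror at rest flat on its pedestal within 6 mm of its centre, and the wrench, handle and jar within 15 mm of where they began (value of joint each of blue_clamp, yellow_clamp, red_clamp above 0.01 m and value of joint each of record, cancel below 0.0015 m and distance between mirror and seat below 0.006 m and angle between mirror's own z axis and vertical below 0.05 rad and linear speed of mirror below 0.02 m/s and distance of each of wrench, handle, jar from where it was at the start of the episode below 0.015 m); the robot touches nothing.
It fails at once if the yellow clamp goes down before the blue one is home, the red before both of those, or the green button before all three ((value of joint yellow_clamp above 0.006 m and value of joint blue_clamp below 0.009 m) or (value of joint red_clamp above 0.006 m and value of joint any of blue_clamp, yellow_clamp below 0.009 m) or (value of joint record above 0.003 m and value of joint any of blue_clamp, yellow_clamp, red_clamp below 0.009 m)).
It fails at once if the grey button is pressed (value of joint cancel above 0.002 m).
It fails at once if the robot touches the mirror, or it is shifted or lifted (contact force between any of the fingers, the arm and mirror above 1 N or distance of mirror from where it was at the start of the episode above 0.008 m).
It fails at once if the wrench, handle or jar is moved or lifted (distance of any of wrench, handle, jar from where it was at the start of the episode above 0.015 m).
It also fails if it takes over 45 s, if anything falls off the work surface, if the arm or the gripper's body presses on something with over 40 N, if the wrist force passes 120 N, or if a joint passes its speed limit or range.

## Working session

There is one attempt and no reset: what is moved stays moved. The work goes in short steps, Python scripts to look and compute and a shell command to move; the robot and the scene stay as the last step left them, time stands still between calls to the robot, and variables do not carry over. Pictures are saved under pics/ and viewed, at most 10 in all, crops included, and the job is handed in when it is done.

```bash
mkdir -p pics
cat > h.py <<'E'
import numpy as np, cv2
from plant import ctrl
from scipy.spatial.transform import Rotation as R
def world(p,uv,z=None):
    """pixel -> world; with z: ray cut at that height, else depth (median 5x5)"""
    u,v=uv; d=np.array([(u-p["cx"])/p["fx"],(v-p["cy"])/p["fy"],1.])
    M=np.array(p["rotation"]); M=M if M.shape==(3,3) else R.from_quat(M).as_matrix()
    o=np.array(p["xyz"]); r=M@d
    if z is None:
        w=p["depth"][int(v)-2:int(v)+3,int(u)-2:int(u)+3]; t=np.median(w[w>0]) if (w>0).any() else 0
    else: t=(z-o[2])/r[2]
    return o+t*r
def save(n,im): cv2.imwrite(f"pics/{n}.png",im[:,:,::-1])
E
python3 - <<'E'
from h import *
for c in ("top","scene"):
    p=ctrl.read_camera(c); save(c+"1",p["pixels"]); print(c,p["xyz"])
    for q in ["blue_top","yellow_top","red_top","record_top","cancel_top","mirror","fixture","handle","jar","wrench"]:
        for d in ctrl.tip_of(q,p)[:4]:
            print(q,round(d["score"],2),np.round(d["at"]),np.round(world(p,d["at"]),3))
print(ctrl.get_state())
E
```

```text
top [ 0.29469256 -0.0173408   1.29756345]
blue_top 0.67 [242. 271.] [0.44  0.161 0.112]
yellow_top 0.46 [259. 217.] [0.553 0.126 0.112]
red_top 0.82 [210. 233.] [0.522 0.229 0.112]
red_top 0.48 [242. 244.] [0.502 0.168 0.071]
record_top 0.55 [353. 227.] [ 0.535 -0.074  0.067]
record_top 0.25 [154. 269.] [0.462 0.38  0.005]
cancel_top 0.63 [384. 223.] [ 0.542 -0.144  0.067]
mirror 0.92 [167. 354.] [0.272 0.345 0.008]
mirror 0.67 [244. 244.] [0.504 0.164 0.07 ]
fixture 0.95 [245. 246.] [0.5   0.161 0.07 ]
fixture 0.55 [385. 315.] [ 0.343 -0.136  0.062]
handle 0.66 [315. 139.] [0.755 0.005 0.019]
jar 0.69 [505. 227.] [ 0.527 -0.408  0.055]
jar 0.35 [313. 136.] [0.754 0.008 0.045]
wrench 0.89 [154. 267.] [0.466 0.378 0.007]
scene [ 1.0732161  -0.39153161  0.73364755]
blue_top 0.6 [387. 351.] [ 0.775 -0.002  0.022]
blue_top 0.56 [347. 189.] [0.443 0.157 0.111]
yellow_top 0.46 [282. 306.] [ 0.6   -0.114  0.046]
red_top 0.8 [394. 198.] [0.524 0.225 0.11 ]
record_top 0.53 [282. 266.] [ 0.529 -0.07   0.066]
record_top 0.32 [350. 185.] [0.432 0.173 0.109]
cancel_top 0.51 [258. 282.] [ 0.528 -0
[... 377 characters left out ...]
time': 1.1, 'qpos': array([-1.45200262e+00,  2.86293385e-01,  1.57669179e+00, -3.48188069e-05,
        1.27860425e+00, -1.49997251e-01]), 'dq': array([ 0.00029752,  0.00060532, -0.00131834, -0.00054672,  0.0008547 ,
        0.00111507]), 'joint_efforts': array([ 9.59214412e-04, -4.05975401e+01, -2.92941016e+01, -5.90797572e-05,
        5.98135011e-04, -8.52648405e-07]), 'eef_pos': array([ 0.17927775, -0.65074369,  0.23133373]), 'tcp_rot': array([ 9.90981840e-01,  1.33996237e-01, -1.66946690e-05,  1.35423462e-06]), 'contact_force': array([ 1.19507381, -0.05398509,  1.19400736]), 'wrist_torque': array([ 0.04150938,  0.03795338, -0.01364021]), 'finger_force': 0.0, 'opening': 0.9971789661503104}
```

View pics/top1.png

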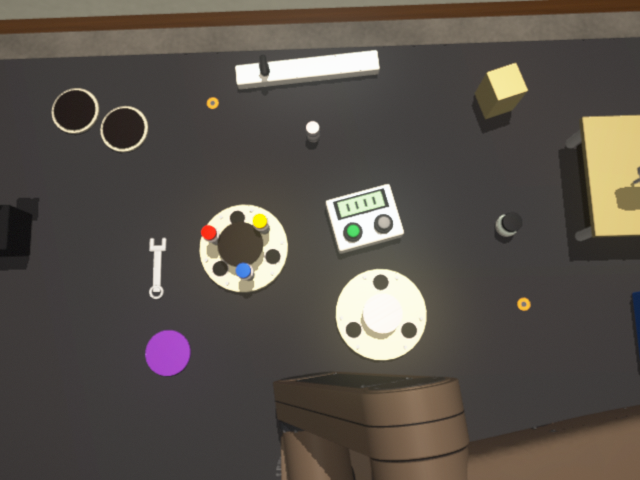

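View pics/scene1.png

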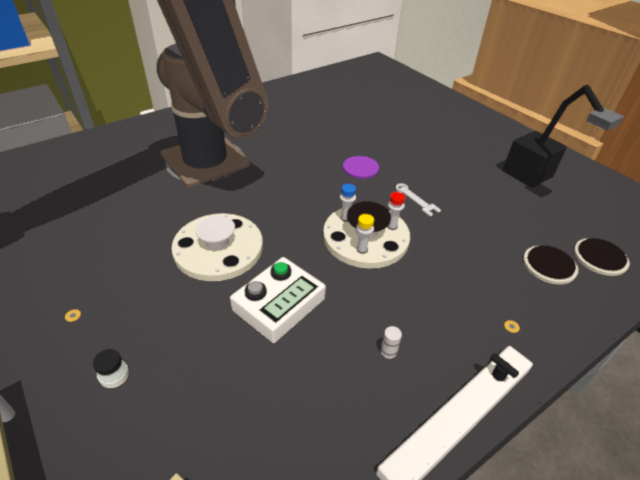

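Run:
```python
from h import *
p=ctrl.read_camera("top"); im=p["pixels"]
c=im[195:295,190:410]; save("crop1",cv2.resize(c,None,fx=3.6,fy=3.6,interpolation=cv2.INTER_CUBIC))
hsv=cv2.cvtColor(im,cv2.COLOR_RGB2HSV)
for n,lo,hi in [("blue",100,125),("yellow",20,35),("red",172,8),("green",45,85)]:
    H=hsv[:,:,0]; m=((H>=lo)&(H<=hi)) if lo<hi else ((H>=lo)|(H<=hi))
    m=(m&(hsv[:,:,1]>110)&(hsv[:,:,2]>60)).astype(np.uint8)
    k,l,s,ce=cv2.connectedComponentsWithStats(m)
    for i in range(1,k):
        if s[i,4]>30:
            z=world(p,ce[i])[2]; print(n,s[i],np.round(ce[i],1),np.round(world(p,ce[i],z),4))
```

```text
blue [236 263  15  15 173] [242.7 269.9] [0.4417 0.1603 0.1123]
blue [633 292   7  57 234] [637.  312.2] [ 0.3357 -0.692   0.0144]
yellow [208  98  10  10  57] [212.4 102.5] [0.8621 0.2483 0.0025]
yellow [615 186  25  25 279] [625.3 199.4] [ 0.5659 -0.6414  0.119 ]
yellow [253 214  14  15 176] [259.4 220.8] [0.5454 0.1247 0.1113]
yellow [518 299  12  11  75] [523.3 303.9] [ 0.3611 -0.4505  0.0017]
red [200 224  17  16 192] [208. 232.] [0.5245 0.2337 0.1119]
green [347 225  13  12 123] [352.6 230.5] [ 0.5269 -0.0736  0.0675]
```

The top view shows two round fixtures. The left one at (245,248) has the coloured caps and the dark mirror; the right one at (381,315) is bare, with a pale pedestal. The scene view agrees, and the console's green button is at (281,268) with grey at (256,289).

What could be mistaken for the target, in top-view pixels:
- **Fixtures:** (245,248), (381,315), and the dark discs at (75,110) and (124,129).
- **Mirrors:** (241,243) black, (167,353) purple.
- **Buttons:** (353,231) green, (384,223) grey.

I choose the leftmost fixture, which has the clamps: blue (243,270), yellow (259,221), red (208,232). The fitted radii are 63.5 to 64 mm and the height is 112 mm, as specified. I'll check this in the crop.

View pics/crop1.png

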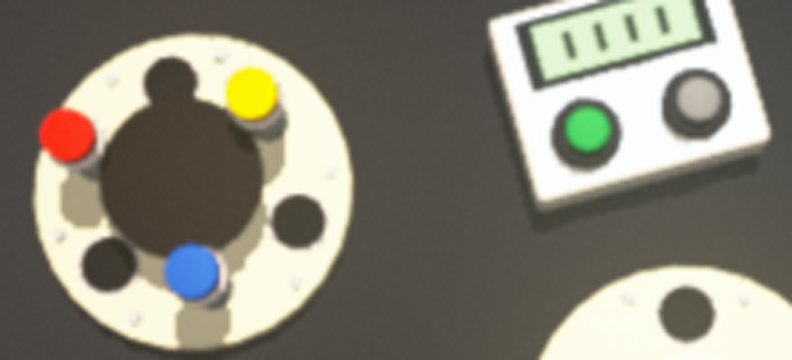

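```bash
cat > go.py <<'E'
import sys; from h import *
s=ctrl.get_state(); M=R.from_quat(s["tcp_rot"]).as_matrix()
print("t",round(s["time"],2),"tcp",np.round(s["eef_pos"],4),"F",np.round(s["contact_force"],1))
for a in sys.argv[1:]:
    t=np.array(eval(a)); print(a,"shift mm",np.round(1000*M.T@(t-s["eef_pos"]),1))
E
python3 go.py 0.48,-0.25,0.22 0.4417,0.1603,0.14
```

```text
t 1.15 tcp [ 0.1793 -0.6507  0.2313] F [ 1.3 -0.2  0.3]
0.48,-0.25,0.22 shift mm [ 396.3 -306.5   11.3]
0.4417,0.1603,0.14 shift mm [ 468.4 -712.2   91.3]
```

The crop confirms the choice: red (68,135), yellow (250,95) and blue (192,272) caps around the black mirror, green at (586,130) and grey at (698,98). I'll shut the gripper and move over.

```bash
python3 -m inch '[[1,0.033,-0.0255,0.001,0],[1,0.066,-0.051,0.002,0],[1,0.099,-0.0765,0.003,0],[1,0.132,-0.102,0.004,0],[1,0.165,-0.1275,0.005,0]]' 60
python3 -m inch '[[1,0.033,-0.0255,0.001,0],[1,0.066,-0.051,0.002,0],[1,0.099,-0.0765,0.003,0],[1,0.132,-0.102,0.004,0],[1,0.165,-0.1275,0.005,0]]'
python3 go.py 0.48,-0.25,0.22 0.48,0.05,0.20 0.4417,0.1603,0.14
```

```text
time: 1.57
eef_pos: [0.3051, -0.4826, 0.2264]
tcp_rot: [0.991, 0.134, 0.0, 0.0]
contact_force: [1.2, -0.7, -0.1]
opening: 0.298
finger_force: 0.0
time: 1.98
eef_pos: [0.4303, -0.3159, 0.2217]
tcp_rot: [0.991, 0.134, 0.0, 0.0]
contact_force: [0.1, -0.5, -0.1]
opening: 0.001
finger_force: 0.0
t 1.98 tcp [ 0.4303 -0.3159  0.2217] F [ 0.1 -0.5 -0.1]
0.48,-0.25,0.22 shift mm [ 65.4 -50.4   1.7]
0.48,0.05,0.20 shift mm [ 145.  -339.6   21.5]
0.4417,0.1603,0.14 shift mm [ 137.3 -456.2   81.4]
```

```bash
python3 -m inch '[[1,0.016,-0.038,0.002,0],[1,0.032,-0.075,0.005,0],[1,0.048,-0.113,0.007,0],[1,0.064,-0.150,0.010,0],[1,0.080,-0.188,0.012,0]]'
python3 -m inch '[[1,0.016,-0.038,0.002,0],[1,0.032,-0.075,0.005,0],[1,0.048,-0.113,0.007,0],[1,0.064,-0.150,0.010,0],[1,0.065,-0.152,0.010,0]]'
python3 go.py 0.4417,0.1603,0.15
```

```text
time: 2.4
eef_pos: [0.4565, -0.1133, 0.2094]
tcp_rot: [0.991, 0.134, 0.0, 0.0]
contact_force: [1.1, 0.7, 0.5]
opening: -0.002
finger_force: 0.0
time: 2.82
eef_pos: [0.4785, 0.0543, 0.1991]
tcp_rot: [0.991, 0.137, 0.0, -0.001]
contact_force: [-0.8, -1.1, -0.2]
opening: 0.001
finger_force: 0.0
t 2.82 tcp [0.4785 0.0543 0.1991] F [-0.8 -1.1 -0.2]
0.4417,0.1603,0.15 shift mm [  -6.6 -111.9   49.4]
```

```bash
python3 -m inch '[[1,-0.002,-0.037,0.012,0],[1,-0.004,-0.074,0.025,0],[1,-0.006,-0.112,0.038,0],[1,-0.006,-0.112,0.045,0],[1,-0.006,-0.112,0.045,0]]'
python3 go.py 0.4417,0.1603,0.12
python3 - <<'E'
from h import *
p=ctrl.read_camera("scene"); save("s2",cv2.resize(p["pixels"][100:300,240:500],None,fx=3,fy=3))
s=ctrl.get_state(); p=ctrl.read_camera("wrist"); save("w2",p["pixels"])
T=np.eye(4); T[:3,:3]=R.from_quat(s["tcp_rot"]).as_matrix(); T[:3,3]=s["eef_pos"]
C=T@np.array(p["mount"]); p["rotation"]=C[:3,:3]; p["xyz"]=C[:3,3]
for q,z in [("blue_top",.112),("yellow_top",.112),("red_top",.112),("record_top",.067)]:
    for d in ctrl.tip_of(q,p)[:2]: print(q,round(d["score"],2),np.round(d["at"]),np.round(world(p,d["at"],z),4),np.round(world(p,d["at"])[2],4))
E
```

```text
time: 3.23
eef_pos: [0.4415, 0.156, 0.1525]
tcp_rot: [0.991, 0.136, -0.002, 0.0]
contact_force: [0.1, -0.8, -0.9]
opening: 0.001
finger_force: 0.0
t 3.23 tcp [0.4415 0.156  0.1525] F [ 0.1 -0.8 -0.9]
0.4417,0.1603,0.12 shift mm [ 1.4 -4.1 32.5]
blue_top 0.67 [310. 277.] [0.4413 0.1608 0.112 ] 0.1113
yellow_top 0.63 [453.  83.] [0.5445 0.1254 0.112 ] 0.1111
yellow_top 0.29 [192.  62.] [0.5232 0.2334 0.112 ] 0.1113
red_top 0.81 [191.  59.] [0.5239 0.2341 0.112 ] 0.1109
```

```bash
python3 go.py 0.4415,0.1605,0.118; python3 -m inch '[[1,0.0,-0.001,0.010,0],[1,0.0,-0.001,0.020,0],[1,0.0,-0.001,0.032,0],[1,0.0,-0.001,0.032,0]]'
python3 go.py 0.4415,0.1605,0.102
```

```text
t 3.53 tcp [0.4446 0.1539 0.1553] F [-0.1  0.4 -0.4]
0.4415,0.1605,0.118 shift mm [-1.3 -7.2 37.3]
time: 3.87
eef_pos: [0.4409, 0.1553, 0.1189]
tcp_rot: [0.991, 0.134, -0.003, -0.0]
contact_force: [-0.3, -0.2, -0.5]
opening: 0.001
finger_force: 0.0
t 3.87 tcp [0.4409 0.1553 0.1189] F [-0.3 -0.2 -0.5]
0.4415,0.1605,0.102 shift mm [ 2.  -4.8 16.9]
```

```bash
python3 -m inch '[[1,0.002,-0.005,0,0],[1,0.002,-0.005,0.003,0],[1,0.002,-0.005,0.006,0],[1,0.002,-0.005,0.009,0],[1,0.002,-0.005,0.012,0]]'
python3 go.py 0.4415,0.1605,0.101
```

```text
time: 4.28
eef_pos: [0.444, 0.1615, 0.1105]
tcp_rot: [0.991, 0.134, 0.0, -0.0]
contact_force: [-0.5, -0.0, 4.4]
opening: 0.002
finger_force: 1.8
t 4.28 tcp [0.444  0.1615 0.1105] F [-0.5 -0.   4.4]
0.4415,0.1605,0.101 shift mm [-2.7  0.3  9.5]
```

```bash
python3 -m inch '[[1,0,0,0.002,0],[1,0,0,0.004,0],[1,0,0,0.004,0]]'
python3 go.py 0.4415,0.1605,0.101
```

```text
time: 4.53
eef_pos: [0.444, 0.1614, 0.1064]
tcp_rot: [0.991, 0.134, 0.0, -0.0]
contact_force: [1.0, -0.4, 1.6]
opening: 0.002
finger_force: 0.8
t 4.53 tcp [0.444  0.1614 0.1064] F [ 1.  -0.4  1.6]
0.4415,0.1605,0.101 shift mm [-2.6  0.3  5.4]
```

```bash
python3 -m inch '[[1,0,0,0.002,0],[1,0,0,0.004,0],[1,0,0,0.006,0],[1,0,0,0.006,0]]'
python3 go.py 0.4415,0.1605,0.101
```

```text
time: 4.87
eef_pos: [0.4441, 0.1614, 0.101]
tcp_rot: [0.991, 0.134, 0.0, -0.0]
contact_force: [-1.7, 0.1, 6.3]
opening: 0.001
finger_force: 3.6
t 4.87 tcp [0.4441 0.1614 0.101 ] F [-1.7  0.1  6.3]
0.4415,0.1605,0.101 shift mm [-2.7  0.2  0. ]
```

```bash
python3 -m inch '[[1,0,0,0.0015,0],[1,0,0,0.0015,0],[1,0,0,0.0015,0]]'
python3 -m inch '[[1,0,0,-0.020,0],[1,0,0,-0.040,0],[1,0,0,-0.040,0]]'
python3 go.py 0.545,0.125,0.13 0.5242,0.2338,0.13
```

```text
time: 5.12
eef_pos: [0.4442, 0.1615, 0.1009]
tcp_rot: [0.991, 0.134, -0.0, 0.0]
contact_force: [-5.8, 0.6, 14.3]
opening: 0.001
finger_force: 7.1
time: 5.37
eef_pos: [0.446, 0.1616, 0.142]
tcp_rot: [0.991, 0.134, 0.003, 0.0]
contact_force: [1.6, 0.1, 0.8]
opening: -0.001
finger_force: 0.0
t 5.37 tcp [0.446  0.1616 0.142 ] F [1.6 0.1 0.8]
0.545,0.125,0.13 shift mm [85.6 61.5 12.7]
0.5242,0.2338,0.13 shift mm [ 94.5 -48.9  12.6]
```

Blue is home: the force rose to 14 N at 0.101. Next is yellow.

```bash
python3 -m inch '[[1,0.028,0.020,0.0,0],[1,0.056,0.040,0,0],[1,0.084,0.061,0,0],[1,0.085,0.061,0.010,0],[1,0.085,0.061,0.014,0]]'
python3 -m inch '[[1,0,0,0,0],[1,0,0,0,0]]'
python3 go.py 0.545,0.125,0.115
```

```text
time: 5.78
eef_pos: [0.5421, 0.1242, 0.1225]
tcp_rot: [0.991, 0.133, -0.001, -0.0]
contact_force: [-0.8, 0.5, -1.4]
opening: -0.001
finger_force: 0.0
time: 5.95
eef_pos: [0.5399, 0.1254, 0.1231]
tcp_rot: [0.991, 0.134, -0.002, -0.0]
contact_force: [-0.6, -0.2, 0.2]
opening: -0.0
finger_force: 0.0
t 5.95 tcp [0.5399 0.1254 0.1231] F [-0.6 -0.2  0.2]
0.545,0.125,0.115 shift mm [4.8 1.7 8. ]
```

```bash
python3 -m inch '[[1,0.004,0.001,0.003,0],[1,0.004,0.001,0.006,0],[1,0.004,0.001,0.009,0],[1,0.004,0.001,0.012,0],[1,0.004,0.001,0.014,0]]'
python3 -m inch '[[1,0,0,0.002,0],[1,0,0,0.004,0],[1,0,0,0.006,0],[1,0,0,0.008,0],[1,0,0,0.008,0]]'
python3 go.py 0.545,0.125,0.101
```

```text
time: 6.37
eef_pos: [0.5457, 0.1254, 0.1107]
tcp_rot: [0.991, 0.134, -0.0, -0.0]
contact_force: [-2.1, 0.2, 4.3]
opening: 0.001
finger_force: 2.0
time: 6.78
eef_pos: [0.5459, 0.1253, 0.1024]
tcp_rot: [0.991, 0.134, -0.0, -0.0]
contact_force: [-0.9, 1.0, 1.1]
opening: -0.0
finger_force: 0.4
t 6.78 tcp [0.5459 0.1253 0.1024] F [-0.9  1.   1.1]
0.545,0.125,0.101 shift mm [-0.9  0.1  1.4]
```

```bash
python3 -m inch '[[1,0,0,0.001,0],[1,0,0,0.002,0],[1,0,0,0.003,0],[1,0,0,0.003,0],[1,0,0,0.003,0]]'
python3 go.py 0.545,0.125,0.101
```

```text
time: 7.2
eef_pos: [0.5461, 0.1253, 0.101]
tcp_rot: [0.991, 0.134, -0.0, -0.0]
contact_force: [-4.7, 1.4, 8.5]
opening: 0.002
finger_force: 4.3
t 7.2 tcp [0.5461 0.1253 0.101 ] F [-4.7  1.4  8.5]
0.545,0.125,0.101 shift mm [-1.1 -0.  -0. ]
```

```bash
python3 -m inch '[[1,0,0,0.001,0],[1,0,0,0.001,0]]'
python3 -m inch '[[1,0,0,-0.020,0],[1,0,0,-0.036,0],[1,0,0,-0.036,0]]'
python3 go.py 0.5242,0.2338,0.122
```

```text
time: 7.37
eef_pos: [0.5462, 0.1253, 0.1009]
tcp_rot: [0.991, 0.134, -0.0, 0.0]
contact_force: [-6.3, -0.5, 13.2]
opening: -0.0
finger_force: 6.4
time: 7.62
eef_pos: [0.5487, 0.1251, 0.1381]
tcp_rot: [0.991, 0.134, 0.004, 0.001]
contact_force: [1.1, -0.1, 0.5]
opening: 0.002
finger_force: 0.0
t 7.62 tcp [0.5487 0.1251 0.1381] F [ 1.1 -0.1  0.5]
0.5242,0.2338,0.122 shift mm [   5.1 -111.3   15.9]
```

```bash
python3 -m inch '[[1,0.002,-0.038,0,0],[1,0.004,-0.076,0,0],[1,0.006,-0.111,0,0],[1,0.006,-0.111,0.008,0],[1,0.006,-0.111,0.014,0]]'
python3 -m inch '[[1,0,0,0,0],[1,0,0,0,0],[1,0,0,0,0]]'
python3 go.py 0.5242,0.2338,0.115
```

```text
time: 8.03
eef_pos: [0.5216, 0.235, 0.1193]
tcp_rot: [0.991, 0.136, -0.0, 0.0]
contact_force: [0.8, 0.2, 0.5]
opening: -0.001
finger_force: 0.0
time: 8.28
eef_pos: [0.5226, 0.2326, 0.1204]
tcp_rot: [0.991, 0.133, -0.0, 0.0]
contact_force: [0.2, 0.0, -0.6]
opening: -0.0
finger_force: 0.0
t 8.28 tcp [0.5226 0.2326 0.1204] F [ 0.2  0.  -0.6]
0.5242,0.2338,0.115 shift mm [ 1.8 -0.8  5.4]
```

```bash
python3 -m inch '[[1,0.002,-0.001,0.003,0],[1,0.002,-0.001,0.006,0],[1,0.002,-0.001,0.008,0],[1,0.002,-0.001,0.010,0],[1,0.002,-0.001,0.012,0]]'
python3 -m inch '[[1,0,0,0.002,0],[1,0,0,0.004,0],[1,0,0,0.006,0],[1,0,0,0.008,0],[1,0,0,0.009,0]]'
python3 go.py 0.5242,0.2338,0.101
```

```text
time: 8.7
eef_pos: [0.5242, 0.235, 0.1094]
tcp_rot: [0.991, 0.134, -0.0, 0.0]
contact_force: [-1.4, -1.4, 4.7]
opening: 0.001
finger_force: 2.3
time: 9.12
eef_pos: [0.5243, 0.2351, 0.1009]
tcp_rot: [0.991, 0.134, -0.0, 0.0]
contact_force: [-4.4, -4.6, 14.0]
opening: 0.001
finger_force: 6.7
t 9.12 tcp [0.5243 0.2351 0.1009] F [-4.4 -4.6 14. ]
0.5242,0.2338,0.101 shift mm [-0.4  1.2 -0. ]
```

```bash
python3 -m inch '[[1,0,0,0.0,0],[1,0,0,0.0,0],[1,0,0,-0.020,0],[1,0,0,-0.040,0],[1,0,0,-0.050,0]]'
python3 go.py 0.527,-0.0735,0.11
python3 - <<'E'
from h import *
p=ctrl.read_camera("top")
for q,z in [("record_top",.067),("cancel_top",.067),("blue_top",.101),("yellow_top",.101),("red_top",.101)]:
    for d in ctrl.tip_of(q,p)[:2]: print(q,round(d["score"],2),np.round(d["at"]),np.round(world(p,d["at"],z),4),np.round(world(p,d["at"])[2],4))
E
```

```text
time: 9.53
eef_pos: [0.5248, 0.236, 0.1512]
tcp_rot: [0.991, 0.134, 0.002, -0.001]
contact_force: [1.6, 0.1, -0.5]
opening: -0.001
finger_force: 0.0
t 9.53 tcp [0.5248 0.236  0.1512] F [ 1.6  0.1 -0.5]
0.527,-0.0735,0.11 shift mm [-80.2 299.   40.7]
record_top 0.59 [356. 227.] [ 0.5349 -0.0814  0.067 ] 0.063
cancel_top 0.41 [384. 223.] [ 0.5419 -0.1434  0.067 ] 0.0675
blue_top 0.66 [243. 272.] [0.4397 0.1614 0.101 ] 0.1015
yellow_top 0.58 [262. 221.] [0.5478 0.1201 0.101 ] 0.1006
red_top 0.54 [352. 229.] [ 0.5246 -0.0714  0.101 ] 0.0683
red_top 0.53 [209. 231.] [0.5288 0.2333 0.101 ] 0.434
```

```bash
python3 -m inch '[[1,-0.010,0.037,0,0],[1,-0.020,0.075,0,0],[1,-0.030,0.112,0,0],[1,-0.040,0.149,0,0],[1,-0.050,0.187,0,0]]'
python3 -m inch '[[1,-0.010,0.037,0,0],[1,-0.020,0.075,0,0],[1,-0.030,0.112,0.010,0],[1,-0.030,0.112,0.030,0],[1,-0.030,0.112,0.040,0]]'
python3 -m inch '[[1,0,0,0,0],[1,0,0,0,0],[1,0,0,0,0]]'
python3 - <<'E'
from h import *
s=ctrl.get_state(); p=ctrl.read_camera("wrist"); save("w3",p["pixels"])
T=np.eye(4); T[:3,:3]=R.from_quat(s["tcp_rot"]).as_matrix(); T[:3,3]=s["eef_pos"]
C=T@np.array(p["mount"]); p["rotation"]=C[:3,:3]; p["xyz"]=C[:3,3]
for q in ("record_top","cancel_top"):
    for d in ctrl.tip_of(q,p)[:2]: print(q,round(d["score"],2),np.round(d["at"]),np.round(world(p,d["at"],.067),4),np.round(world(p,d["at"])[2],4))
E
python3 go.py 0.527,-0.0735,0.067
```

```text
time: 10.25
eef_pos: [0.5243, 0.0404, 0.1484]
tcp_rot: [0.991, 0.134, -0.001, -0.0]
contact_force: [-0.1, 0.1, -1.0]
opening: -0.005
finger_force: 0.0
time: 10.67
eef_pos: [0.5247, -0.0759, 0.107]
tcp_rot: [0.991, 0.132, -0.002, -0.001]
contact_force: [-0.3, 0.0, -0.8]
opening: 0.004
finger_force: 0.0
time: 10.92
eef_pos: [0.5264, -0.0731, 0.1099]
tcp_rot: [0.991, 0.135, -0.0, -0.0]
contact_force: [-0.1, 0.9, 0.2]
opening: 0.001
finger_force: 0.0
record_top 0.91 [321. 277.] [ 0.526  -0.0729  0.067 ] 0.0667
cancel_top 0.74 [461. 282.] [ 0.5422 -0.1414  0.067 ] 0.0665
t 11.07 tcp [ 0.5269 -0.0734  0.1108] F [ 0.5 -0.1  0.2]
0.527,-0.0735,0.067 shift mm [-0.   0.  43.8]
```

View pics/w3.png

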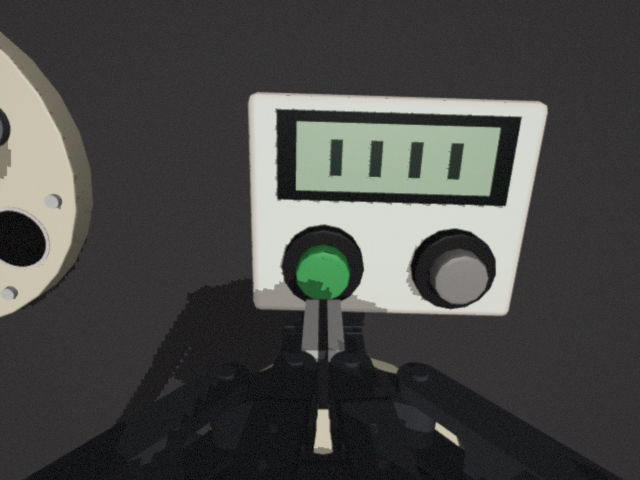

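The closed tips hang in line with the green cap at (322,274). The grey one at (460,277) is well clear.

```bash
python3 -m inch '[[1,0,0,0.015,0],[1,0,0,0.030,0],[1,0,0,0.040,0],[1,0,0,0.043,0],[1,0,0,0.046,0]]'
python3 -m inch '[[1,0,0,0.002,0],[1,0,0,0.004,0],[1,0,0,0.005,0],[1,0,0,0.005,0]]'
python3 go.py 0.527,-0.0735,0.061
```

```text
time: 11.48
eef_pos: [0.5261, -0.0737, 0.0639]
tcp_rot: [0.991, 0.134, -0.001, -0.0]
contact_force: [-1.7, 1.6, 3.1]
opening: 0.001
finger_force: 1.6
time: 11.82
eef_pos: [0.5265, -0.074, 0.0609]
tcp_rot: [0.991, 0.134, -0.0, -0.0]
contact_force: [-5.2, 2.3, 11.0]
opening: -0.003
finger_force: 5.5
t 11.82 tcp [ 0.5265 -0.074   0.0609] F [-5.2  2.3 11. ]
0.527,-0.0735,0.061 shift mm [ 0.6 -0.3 -0.1]
```

Green is fully down (11 N at 0.061). I'll lift off and check everything.

```bash
python3 -m inch '[[1,0,0,0,0],[1,0,0,-0.020,0],[1,0,0,-0.050,0],[1,0,0,-0.090,0],[1,0,0,-0.120,0]]'
python3 -m inch '[[1,-0.030,0,0,0],[1,-0.060,0,0,0],[1,-0.060,0,0,0],[1,-0.060,0,0,0],[1,-0.060,0,0,0]]'
python3 - <<'E'
from h import *
p=ctrl.read_camera("scene"); save("s4",p["pixels"])
for uv in [(347,189),(366,220),(397,197),(281,266)]: print(uv,np.round(world(p,uv),3))
p=ctrl.read_camera("top")
for uv in [(242.7,270.5),(259.4,221.5),(209,232.5),(240,244),(352.6,230.5),(384,223)]: print(uv,np.round(world(p,uv),4))
E
```

```text
time: 12.23
eef_pos: [0.5271, -0.0746, 0.1818]
tcp_rot: [0.991, 0.134, 0.002, 0.001]
contact_force: [0.6, 0.6, 0.9]
opening: -0.002
finger_force: 0.0
time: 12.65
eef_pos: [0.4691, -0.0905, 0.1794]
tcp_rot: [0.991, 0.134, 0.001, 0.001]
contact_force: [-0.3, 0.2, -0.4]
opening: 0.002
finger_force: 0.0
(347, 189) [0.433 0.166 0.101]
(366, 220) [0.54  0.133 0.1  ]
(397, 197) [0.518 0.242 0.1  ]
(281, 266) [ 0.527 -0.071  0.066]
(242.7, 270.5) [0.4418 0.1619 0.1019]
(259.4, 221.5) [0.546  0.1259 0.1011]
(209, 232.5) [0.5254 0.2338 0.1006]
(240, 244) [0.5038 0.1723 0.0703]
(352.6, 230.5) [ 0.454  -0.0559  0.4533]
(384, 223) [ 0.4614 -0.1019  0.4664]
```

View pics/s4.png

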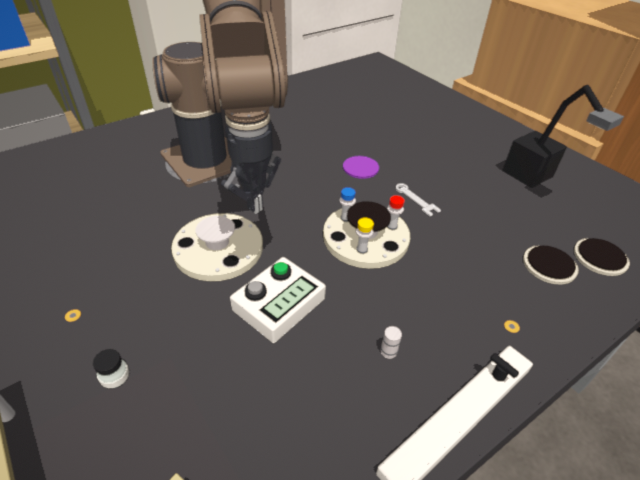

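The caps at (347,195), (366,226) and (397,202) all read about 101 mm, so all three clamps are home. Green at (281,268) is back up at 66 mm, the mirror hasn't moved, nothing else has shifted, and the arm is clear.

```bash
python3 -c "
from plant import ctrl
print(ctrl.sign_off())"
```

```text
the job is handed in; nothing more can be done
None
```

I pushed the blue, yellow and red clamps fully home in that order, pressed the green button down and let it come back up, and handed the job in at about 13 s; no verdict was returned.

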